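# Load the second whetstone and hold the sharpening caddy level

## Robot

A 6-joint arm with a two-finger parallel gripper is mounted at the origin on the work surface. World frame = base frame: x ahead of the robot, y to its left, z up, the work surface at z = 0. Lengths are in m, angles in degrees, forces in N, time in s.
With the tool pointing down it reaches from about 0.275 to 0.975 m from the base axis. Payload 8.4 kg.
Tool frame: the origin (TCP) lies between the finger pads, 19 mm behind the fingertips; this is the grasp point; z points along the fingers, y is the direction in which the jaws open and shut (so a half turn about z gives the same grasp; the last joint's range is limited). The gripper opens to 92 mm and grips with 3 to 60 N. Pads are 20 mm wide; open, the fingers measure 128 mm over their backs; the gripper's body (75 mm by 189 mm) begins 69 mm behind the grasp point.
Start: joints at [-65.283, 20.225, 93.587, -0, 66.188, -0.138], TCP at [0.263, -0.567, 0.233] pointing down, gripper open.
Joint ranges: [-150.9, 150.9], [-52.94, 120.26], [3.33, 152.33], [-74.26, 254.26], [0, 154.13], [-172.89, 172.89]. Speed limits (degrees/s): [127.2, 127.2, 159.86, 180, 180, 180].

## Interface

Orientations are given as [roll, pitch, yaw] about the fixed x, y, z axes, in that order (R = Rz(yaw) Ry(pitch) Rx(roll)).
In Python, from cell import arm gives the robot as it stands. Calls block until the motion is done:
- arm.goto(position, orientation): joint-space move of the TCP to a pose.
- arm.servo_line(position, rate=0.15, ori=None, force_limit=None): straight line of the TCP; ori=None keeps the orientation; rate is the mean speed in m/s. With force_limit (N) it stops when the force on the tool has changed by that much, and returns True; else False.
- arm.move_j(angles): joint-space move.
- arm.grip(opening): finger opening in m; the grip force is fixed at half the most; returns when the fingers have stopped.
- arm.sleep(seconds).
- arm.ik(position, orientation): joint angles nearest the present ones, or None.
- arm.state(): the state.
- arm.get_image(name): name is "side" or "top"; returns (picture, depth): 400x640x3 uint8, red, green, blue; 400x640 float32, m along the optical axis (not along the pixel's ray), 0 where there is no reading.
- arm.camera_info(name): a dict with "fx", "fy", "cx", "cy" (pixels), "view" (4x4, takes a point from world to camera coordinates). Camera axes: x right, y down, z forward; pixel columns grow to the right and rows downward; lengths in m; the calibration is good to about 2 mm. A picture is of the moment at which its call begins. camera_info takes no time and is no camera call.
A pose or a line that the arm cannot do raises arm.IKError and nothing moves.
- arm.job_done(): hands the job in, once; it reports no verdict.
Trained networks look in the newest picture that a camera, given by its name, has taken for a name from the list of things; names that differ only in an ending like _2 or _b are one class to them, and where a whole thing is asked for, a point or a joint stands for the part that bears it (a point fixed in the world has none). Each returns a list of dicts, best first, with "confidence" (0 to 1); they miss things now and then, are a little off and sometimes report something else, mostly with a low value. They report only what shows in the picture. A call takes as long as a camera call. They do not tell look-alikes from the thing itself.
- arm.search_frame(camera, name): "extent" ([left, top, right, bottom] in pixels, round what is visible of it).
The state is a dict: "time_s": time; "joint_positions": joint angles; "dq": joint speeds; "joint_torque": joint torques, N m; "tool_pos": TCP position; "tcp_rot": TCP orientation; "ft_force": force on the tool from outside, world axes, zero at the start; "moment": the same for the moment, N m; "width": finger opening in m.
Only numpy, scipy, OpenCV 4.12 (cv2) and the standard library are available. Lean on these libraries where they do the work, as an engineer would, in place of code of your own. Each camera call takes 0.05 s, during which the arm holds its last target.

## Task

Pick up the whetstone lying on the bench and set it gently, lying flat, in the empty bay of the wooden caddy, letting go of it, so that the two stones balance. Then lift the caddy by the crossbar of its handle and hold it steady and level over the spot where it stood, ten to fifteen centimetres above the bench and touching nothing else, so that I can sweep under it: finish while still holding it, both stones lying flat in their own bays. Do not tip the caddy on the way, and leave the other things on the bench where they are.

Things in the scene. Friction and masses are not known exactly. Their poses are not given: they have to be found in the camera images.
- caddy: Loose open plywood carrier, 0.33 kg +-20%, 320 (x) x 140 mm (y; 160 over the handle uprights), origin: centre of underside, z up; turned any way round. Floor and walls 6 mm thick, rim 36 mm high. A divider at x = 0, rim-high, makes two bays, each 151 (x) x 128 mm (y) inside: the +x one holds a stone, the -x one is empty. A rigid crossbar handle stands above the divider.
- handle (a point): Centre of the handle crossbar, 144 mm above the caddy's underside, axes as the caddy's. Flat-sided wooden bar 22 mm thick (x: grip across this), 28 mm tall, 140 mm long (y), open below down to the 36 mm divider. Its ends are fixed to two uprights, 30 (x) x 10 mm, 158 mm tall, at y = -75 and +75 mm.
- empty_bay (a point): Centre of the inner floor of the caddy's empty bay, 78 mm from the caddy's middle on its -x side, 6 mm above the caddy's underside, axes as the caddy's.
- stone: The loose whetstone lying on the bench, to be loaded: a grey slab 100 mm (x) by 40 mm (y) by 24 mm tall (darker lower half), 0.22 kg (up to a fifth more or less); origin at the centre of its underside, z up.
- mate: The like whetstone that already lies in the caddy's other bay (+x side), long side roughly along the caddy: 100 x 40 x 24 mm, 0.22 kg (up to a fifth more or less), origin at the centre of its underside.
- block: Bystander: loose dark wooden handle block, 30 (x) x 120 (y) x 25 mm, origin at the centre of its underside.
- bowl: Bystander: loose white bowl, 110 mm across, 50 mm tall, origin at the centre of its underside.
- spool: Bystander: loose upright black thread spool, 48 mm across, 80 mm tall, origin at the centre of its underside.
- blank: Bystander: loose flat steel knife blank, about 35 mm (x) by 208 mm (y, from -70 to +138 mm), 5 mm thick, origin on its underside.
- hammer: Bystander: loose hammer lying on the bench along its x axis, about 300 mm long.
- brush: Bystander: loose brush lying on the bench along its x axis, about 200 mm long.
- bottle: Bystander: loose white plastic bottle, 56 mm across, 150 mm tall, origin at the centre of its underside.
Mind the look-alikes: they are no part of the job. What is shaped like the stone but orange or red is not meant.

How it is judged (in metres and radians):
On the way, in this order (a step that is already met when the one before it is completed fails the run):
1. the loose whetstone lies flat and let go in the empty bay, the other in its own, the caddy still standing on the bench (x of stone in the frame of caddy between -0.155 and -0.02 m and y of stone in the frame of caddy between -0.064 and 0.064 m and z of each of stone, mate in the frame of caddy below 0.014 m and angle between the z axis of each of stone, mate and the z axis of caddy, either way round below 0.15 rad and x of mate in the frame of caddy between 0.02 and 0.155 m and y of mate in the frame of caddy between -0.064 and 0.064 m and height (world z) of caddy below 0.01 m and linear speed of stone below 0.03 m/s and contact force between the fingers and stone below 0.2 N), for 0.2 s.
2. the caddy is held by its handle, level, clear of the bench (height (world z) of caddy above 0.09 m and angle between caddy's own z axis and vertical below 0.1 rad and contact force between the fingers and caddy above 2 N), for 0.2 s.
At the end, for the whole second after the job is handed in: Fingers grip the caddy (over 2 N, TCP within 60 mm of the crossbar centre), underside over 90 mm up and within 200 mm of its start, tilt under 0.1 rad, at rest (0.02 m/s, 0.1 rad/s), touching no bystander; each stone lies flat (0.15 rad) on the floor of its own bay, untouched by the fingers (all of step 2 and x of stone in the frame of caddy between -0.155 and -0.02 m and y of stone in the frame of caddy between -0.064 and 0.064 m and z of each of stone, mate in the frame of caddy below 0.014 m and angle between the z axis of each of stone, mate and the z axis of caddy, either way round below 0.15 rad and x of mate in the frame of caddy between 0.02 and 0.155 m and y of mate in the frame of caddy between -0.064 and 0.064 m and contact force between caddy and block below 0.5 N and contact force between caddy and bowl below 0.5 N and contact force between caddy and spool below 0.5 N and contact force between caddy and blank below 0.5 N and contact force between caddy and hammer below 0.5 N and contact force between caddy and brush below 0.5 N and contact force between caddy and bottle below 0.5 N and linear speed of caddy below 0.02 m/s and angular speed of caddy below 0.1 rad/s and contact force between the fingers and stone below 0.2 N and contact force between the fingers and mate below 0.2 N and distance of caddy from where it was at the start of the episode below 0.2 m and distance between the grasp point and handle below 0.06 m); the arm keeps its last pose, push and grip.
It fails at once if the caddy is tipped by more than 0.3 rad (angle between caddy's own z axis and vertical above 0.3 rad).
It fails at once if the stone is rammed into the caddy (over 60 N) (contact force between stone and caddy above 60 N).
It fails at once if the stone is let fall from more than about 1 cm (moves faster than 0.5 m/s out of the fingers) (linear speed of stone above 0.5 m/s and contact force between the fingers and stone below 0.2 N and height (world z) of caddy below 0.02 m).
It fails at once if a bystander is pushed more than 30 mm from its place (distance of any of block, bowl, spool, blank, hammer, brush, bottle from where it was at the start of the episode above 0.03 m).
It also fails if it takes over 58 s, if anything falls off the work surface, if the arm or the gripper's body presses on something with over 40 N, if the wrist force passes 120 N, or if a joint passes its speed limit or range.

## Working session

There is one attempt and no reset: what is moved stays moved. The work goes in short steps, each a Python script; the robot and the scene stay as the last script left them, time stands still between calls to the robot, and variables do not carry over. Pictures are saved under pics/ and viewed, and the job is handed in when it is done.

```bash
ls; mkdir -p pics; cat > h.py <<'E'
import numpy as np, cv2
from cell import arm
def snap(n,f):
    im,d=arm.get_image(n); cv2.imwrite('pics/'+f+'.png',im[:,:,::-1]); np.save('pics/'+f+'.npy',d); return im,d
def world(n,d):
    c=arm.camera_info(n); v,u=np.mgrid[:400,:640]
    P=np.stack([(u-c['cx'])/c['fx']*d,(v-c['cy'])/c['fy']*d,d,np.ones_like(d)],-1)
    W=P@np.linalg.inv(np.array(c['view'])).T
    W[d==0]=np.nan
    return W[...,:3]
E
python3 - <<'E'
from h import *
for n in('top','side'):
    snap(n,n+'0')
    for k in('stone','caddy','handle','mate'):
        print(n,k,[(np.round(r['extent']),round(r['confidence'],2)) for r in arm.search_frame(n,k)])
print(arm.state()['time_s'],arm.state()['ft_force'],arm.state()['tcp_rot'])
E
```

```text
pics
top stone [(array([443., 222., 470., 250.]), 0.65), (array([366., 197., 394., 223.]), 0.62), (array([400., 229., 428., 248.]), 0.53), (array([410., 187., 428., 212.]), 0.53)]
top caddy [(array([257., 163., 342., 258.]), 0.56)]
top handle [(array([260., 162., 340., 254.]), 0.84)]
top mate [(array([298., 176., 318., 205.]), 0.9)]
side stone [(array([405., 177., 422., 202.]), 0.9), (array([402., 211., 420., 233.]), 0.68), (array([412., 160., 448., 174.]), 0.62)]
side caddy [(array([270., 201., 365., 307.]), 0.59)]
side handle [(array([273., 202., 363., 309.]), 0.97)]
side mate [(array([288., 223., 315., 252.]), 0.78)]
0.5 [0.41287973 0.66102659 0.75687703] [-1.79994756e+02 -1.25639416e-03  2.48535511e+01]
```

```bash
python3 - <<'E'
import cv2
for n,(a,b,c,d) in {'top':(220,120,500,290),'side':(220,120,500,330)}.items():
    i=cv2.imread(f'pics/{n}0.png'); cv2.imwrite(f'pics/{n}0z.png',cv2.resize(i[b:d,a:c],None,fx=2.8,fy=2.8,interpolation=2))
E
```

```text
(no output)
```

View pics/top0.png

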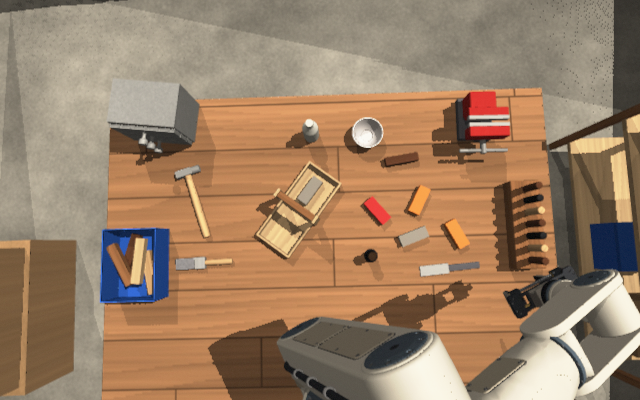

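View pics/side0.png

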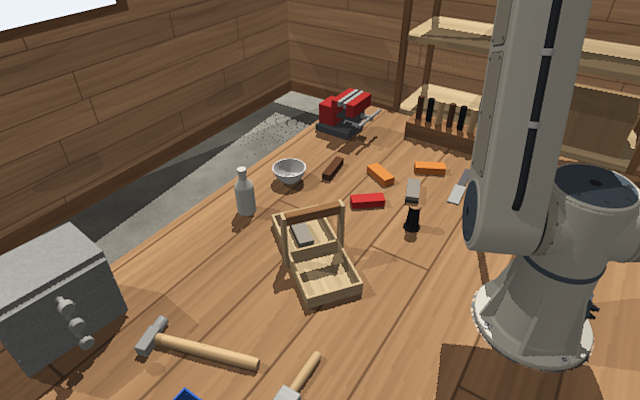

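```bash
ls pics
```

```text
side0.npy
side0.png
side0z.png
top0.npy
top0.png
top0z.png
```

View pics/top0z.png

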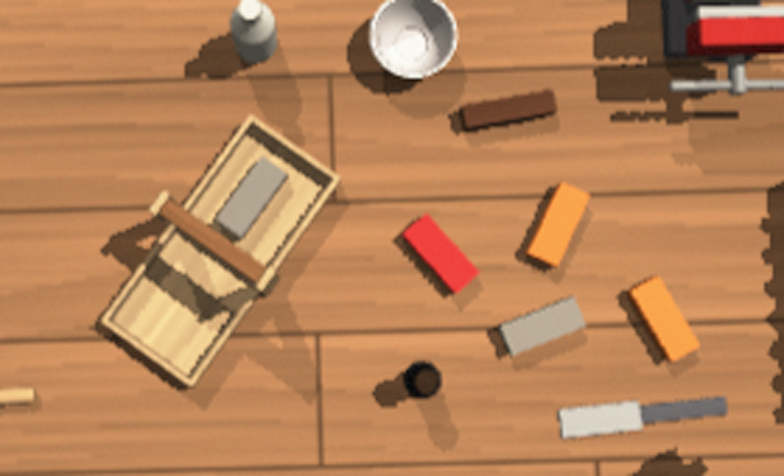

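View pics/side0z.png

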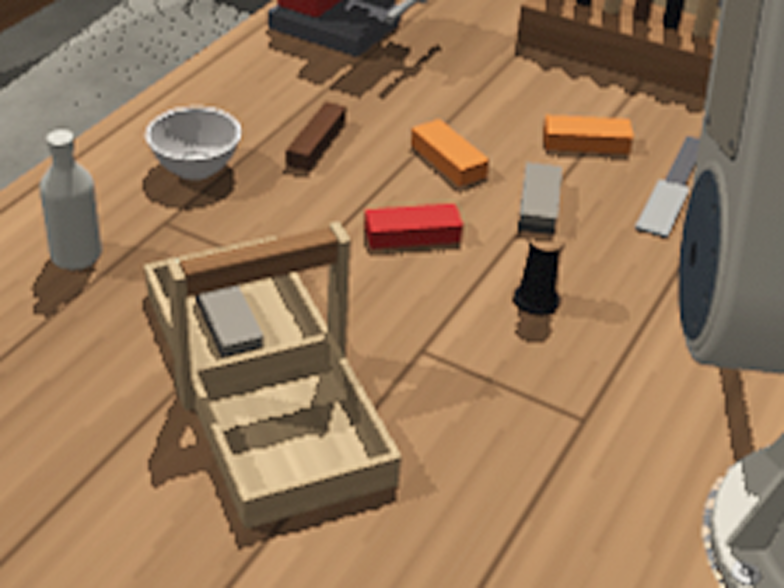

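The top view shows the grey stone at about (413,237). The caddy is centred near (298,210), with the mate in its upper bay at (309,190) and the empty bay at about (283,232). Next I measure these in world coordinates.

```bash
cat >> h.py <<'E'
def meas(W,mask):
    P=W[mask]; P=P[~np.isnan(P).any(1)]
    r=cv2.minAreaRect(P[:,:2].astype(np.float32)*1000)
    b=cv2.boxPoints(r); e=[b[1]-b[0],b[2]-b[1]]; e=max(e,key=np.linalg.norm)
    return np.array(r[0])/1000,sorted(r[1]),np.degrees(np.arctan2(e[1],e[0]))%180,np.median(P[:,2]),len(P)
E
python3 - <<'E'
from h import *
for n in('top','side'):
    W=world(n,np.load(f'pics/{n}0.npy')); im=cv2.imread(f'pics/{n}0.png')
    Z=W[...,2]
    def blob(u0,v0,u1,v1,z0,z1):
        m=np.zeros(Z.shape,bool); m[v0:v1,u0:u1]=True
        return m&(Z>z0)&(Z<z1)
    print('cam',n,np.linalg.inv(np.array(arm.camera_info(n)['view']))[:3,3])
    if n=='top':
        S=dict(stone=(393,220,435,252,.015,.04),mate=(295,174,323,206,.022,.0335),handle=(255,160,345,260,.145,.18),rim=(250,155,345,262,.030,.042),
          orange1=(403,180,436,218,.012,.04),red=(358,194,394,226,.012,.04),orange2=(440,215,474,253,.012,.04),spool=(355,243,383,268,.06,.1),blank=(415,258,482,278,.003,.02),bottle=(298,115,322,145,.03,.2),block=(380,150,422,168,.01,.04),bowl=(350,115,386,150,.03,.06),hammer=(170,160,215,240,.008,.06),brush=(170,252,235,275,.008,.06))
    else:
        S=dict(stone=(400,175,424,206,.018,.03),handle=(270,198,365,310,.145,.18),mate=(285,220,317,250,.024,.033),rim=(265,200,368,310,.030,.042))
    for k,v in S.items():
        try:
            c,s,a,z,N=meas(W,blob(*v)); print(k,np.round(c,3),np.round(s),round(a,1),round(z,3),N)
        except Exception as e: print(k,e)
E
```

```text
cam top [ 0.41069034 -0.01418343  1.3855392 ]
stone [ 0.418 -0.301] [ 40. 101.] 110.3 0.023 339
mate [0.603 0.074] [ 81. 100.] 143.2 0.029 322
handle [0.525 0.097] [ 29. 160.] 53.1 0.157 362
rim [0.522 0.093] [151. 320.] 142.8 0.034 571
orange1 [ 0.546 -0.328] [ 42. 101.] 151.9 0.023 340
red [ 0.512 -0.178] [41. 99.] 41.1 0.023 331
orange2 [ 0.424 -0.453] [ 43. 101.] 28.4 0.023 358
spool [ 0.359 -0.139] [ 8. 24.] 160.3 0.066 6
blank [ 0.307 -0.42 ] [ 66. 230.] 88.5 0.005 383
bottle [0.794 0.048] [51. 56.] 97.7 0.101 276
block [ 0.694 -0.272] [ 31. 119.] 98.8 0.024 296
bowl [ 0.787 -0.151] [106. 107.] 176.7 0.045 254
hammer [0.56  0.467] [ 91. 260.] 14.1 0.022 669
brush [0.346 0.438] [ 42. 200.] 91.4 0.017 489
cam side [0.0623139  0.76393637 0.80534162]
stone [ 0.417 -0.299] [ 40. 108.] 110.3 0.023 256
handle [0.523 0.099] [ 30. 161.] 53.2 0.156 609
mate [0.571 0.074] [ 44. 112.] 139.0 0.029 331
rim [0.524 0.099] [158. 324.] 142.1 0.034 916
```

```bash
python3 - <<'E'
from h import *
c=np.array([.524,.097]); a=np.radians(-37.2); R=np.array([[np.cos(a),np.sin(a)],[-np.sin(a),np.cos(a)]])
for n in('top','side'):
    W=world(n,np.load(f'pics/{n}0.npy')); im=cv2.imread(f'pics/{n}0.png')
    L=(W[...,:2]-c)@R.T; Z=W[...,2]
    sat=im.max(2).astype(int)-im.min(2)
    m=(abs(L[...,0]-.08)<.07)&(abs(L[...,1])<.06)&(Z>.02)&(Z<.04)&(sat<35)
    P=L[m]; print(n,'mate',cv2.minAreaRect((P*1000).astype(np.float32)),len(P),np.median(Z[m]))
    h=(Z>.14)&(Z<.17)&(abs(L[...,0])<.05)&(abs(L[...,1])<.1); P=L[h]
    print('handle x',P[:,0].min(),P[:,0].max(),'y',P[:,1].min(),P[:,1].max(),cv2.minAreaRect((P*1000).astype(np.float32)))
    r=(Z>.029)&(Z<.041)&(abs(L[...,0])<.17)&(abs(L[...,1])<.078)&(sat>35); P=L[r]
    print('rim x',np.percentile(P[:,0],[.5,99.5]),'y',np.percentile(P[:,1],[.5,99.5]))
for p,y,l in [((.4175,-.300,.15),110.3,'st'),((.46,.145,.2),143,'bay'),((.524,.098,.25),52.8,'h')]:
    print(l,np.round(arm.ik(p,[180,0,y]),1))
E
```

```text
top mate ((75.64976501464844, 8.881196022033691), (96.68914794921875, 38.09593200683594), 1.1908738613128662) 225 0.029257705161330305
handle x -0.01391134100835951 0.016058544884133566 y -0.07955063654529447 0.0805672935372143 ((1.0719795227050781, 0.5064620971679688), (29.76832389831543, 160.128662109375), 0.07574807107448578)
rim x [-0.15886977  0.16040511] y [-0.06986027  0.07099981]
side mate ((65.6739501953125, 9.808881759643555), (39.64789581298828, 84.83357238769531), 89.8196792602539) 328 0.028812760099069412
handle x -0.01712432740932101 0.01331961787143285 y -0.07998653073779183 0.08098714017178182 ((-2.4375619888305664, 0.5765304565429688), (30.41495132446289, 161.0130157470703), 0.4231300950050354)
rim x [-0.16171545  0.15940259] y [-0.07105876  0.07093353]
st [-35.9  16.2 111.5   0.   52.3 -56.2]
bay [ 17.3   9.7 112.6   0.   57.7 -35.7]
h [ 10.4  11.1 103.8  -0.   65.1  47.6]
```

Both cameras agree on the caddy (0.524, 0.097, yaw -37.2°), and the sizes match what was given. The mate lies at about (76, 9) mm in the caddy frame, so I'll place the stone opposite it, at (-78, -9). Picking now.

```bash
python3 - <<'E'
from h import *
o=[180,0,110.3]
arm.goto([.4175,-.300,.15],o); arm.grip(.062)
print(arm.servo_line([.4175,-.300,.0225],rate=.12,force_limit=8), arm.state()['tool_pos'])
arm.grip(.0); s=arm.state(); print(s['width'],s['ft_force'],s['tool_pos'],s['time_s'])
arm.servo_line([.4175,-.300,.23],rate=.15); s=arm.state(); print(s['width'],s['ft_force'],s['time_s'])
snap('top','t1');snap('side','s1')
E
```

```text
False [ 0.41794225 -0.30029053  0.02306511]
0.039810711839351434 [0.07388859 0.56250648 5.70675447] [ 0.41784488 -0.30018516  0.02290854] 3.9917
0.03990606707227431 [-0.28197313  0.16938368 -1.73094537] 5.525
```

View pics/s1.png

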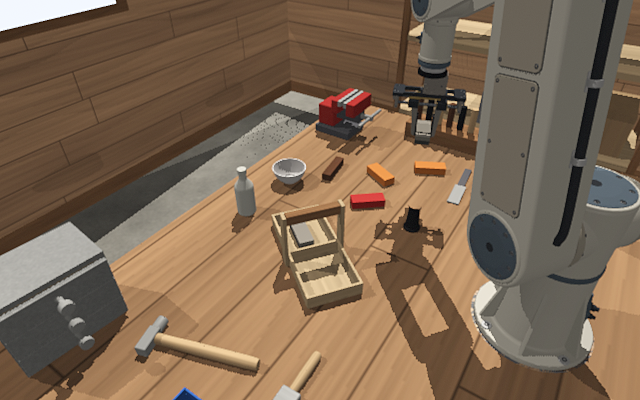

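The stone is held: the width reads 39.9 mm, and the gripper shows it at about (425,130). Placing it now.

```bash
cat >> h.py <<'E'
C=np.array([.524,.097]); A=np.radians(-37.2)
def loc(x,y,z): return [C[0]+x*np.cos(A)-y*np.sin(A),C[1]+x*np.sin(A)+y*np.cos(A),z]
E
python3 - <<'E'
from h import *
o=[180,0,142.8]
p=loc(-.080,-.009,0)
arm.goto(p[:2]+[.23],o); s=arm.state(); print(s['width'],s['tool_pos'],s['ft_force'])
arm.servo_line(p[:2]+[.075],rate=.12)
print(arm.servo_line(p[:2]+[.034],rate=.04,force_limit=5))
print(arm.servo_line(p[:2]+[.0275],rate=.015,force_limit=4)); s=arm.state(); print(s['width'],s['tool_pos'],s['ft_force'],s['time_s'])
E
```

```text
0.03960259238554328 [0.45511624 0.13753761 0.23000169] [-1.2425544  -0.77445891 -2.48612091]
False
True
0.03945997330501231 [0.45502725 0.1382494  0.02886661] [-0.87743336  0.82666931  4.71920974] 10.25
```

The stone touched down at TCP z = 0.0289, which is the height expected. Releasing it, backing off and checking.

```bash
python3 - <<'E'
from h import *
p=loc(-.080,-.009,0)
arm.grip(.064); arm.sleep(.2)
arm.servo_line(p[:2]+[.07],rate=.08); arm.servo_line(p[:2]+[.28],rate=.2)
arm.goto([.40,-.2,.3],[180,0,80])
t,d=snap('top','t2'); s,d2=snap('side','s2')
for n,im,dd in(('top',t,d),('side',s,d2)):
    W=world(n,dd); Z=W[...,2]; L=(W[...,:2]-C)@np.array([[np.cos(A),np.sin(A)],[-np.sin(A),np.cos(A)]]).T
    sat=im.max(2).astype(int)-im.min(2)
    for sg in(1,-1):
        m=(abs(L[...,0]-sg*.08)<.07)&(abs(L[...,1])<.06)&(Z>.02)&(Z<.04)&(sat<35)
        print(n,sg,cv2.minAreaRect((L[m]*1000).astype(np.float32)),m.sum(),np.percentile(Z[m],[10,50,90]) if m.sum() else 0)
    h=(Z>.14)&(Z<.17)&(abs(L[...,0])<.05)&(abs(L[...,1])<.1)
    print(cv2.minAreaRect((L[h]*1000).astype(np.float32)))
cv2.imwrite('pics/c2.png',np.vstack([cv2.resize(t[150:270,240:360,::-1],(480,290)),cv2.resize(s[180:320,250:400,::-1],(480,300))]))
print(arm.state()['time_s'])
E
```

```text
top 1 ((75.81101989746094, 8.819893836975098), (38.4913330078125, 96.9825210571289), 89.39762115478516) 269 [0.02552364 0.0293725  0.03249138]
top -1 ((-80.70619201660156, -10.481801986694336), (95.63581085205078, 40.40660858154297), 0.605872631072998) 291 [0.02554159 0.02938506 0.03304964]
((1.0420846939086914, 0.44760894775390625), (29.74409294128418, 159.7172088623047), 0.07750202715396881)
side 1 ((64.13861846923828, 9.365325927734375), (40.29555892944336, 84.32890319824219), 89.90364074707031) 331 [0.02524938 0.02890513 0.03091233]
side -1 ((-80.51923370361328, -9.811893463134766), (40.490570068359375, 104.71854400634766), 89.34426879882812) 546 [0.02591876 0.02901842 0.03110897]
((-2.315810203552246, 0.8677520751953125), (29.232755661010742, 160.00131225585938), 0.3672376871109009)
14.2417
```

View pics/c2.png

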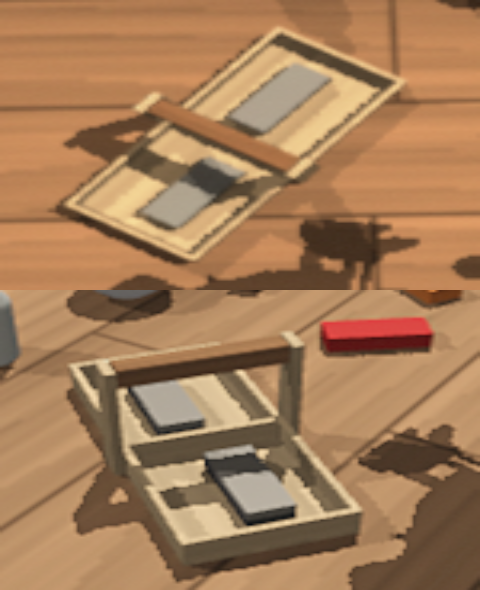

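Both stones lie flat in their own bays (tops at 29 mm), opposite each other, and the caddy hasn't moved. Now I grip the crossbar and lift.

```bash
python3 - <<'E'
from h import *
o=[180,0,52.8]
p=loc(0,0,0)[:2]
arm.goto(p+[.25],o); arm.grip(.055)
print(arm.servo_line(p+[.142],rate=.08,force_limit=8)); print(arm.state()['tool_pos'])
arm.grip(0); s=arm.state(); print(s['width'],s['tool_pos'],s['ft_force'])
arm.servo_line(p+[.172],rate=.04); arm.sleep(.3); s=arm.state(); print(s['width'],s['tool_pos'],s['ft_force'],s['moment'],s['time_s'])
snap('top','t3');i,_=snap('side','s3'); cv2.imwrite('pics/s3z.png',cv2.resize(i[100:340,200:440,::-1],(600,600)))
E
```

```text
False
[0.52435044 0.09705374 0.14249072]
0.021991328491096977 [0.5241748  0.09692773 0.14209952] [ 0.55665168 -1.48591042  0.60923362]
0.02162887268442436 [0.5238872  0.09696624 0.1717974 ] [-0.08126095 -0.7011719  -7.30022936] [-0.03983393 -0.03014068 -0.06656413] 19.1083
```

View pics/s3z.png

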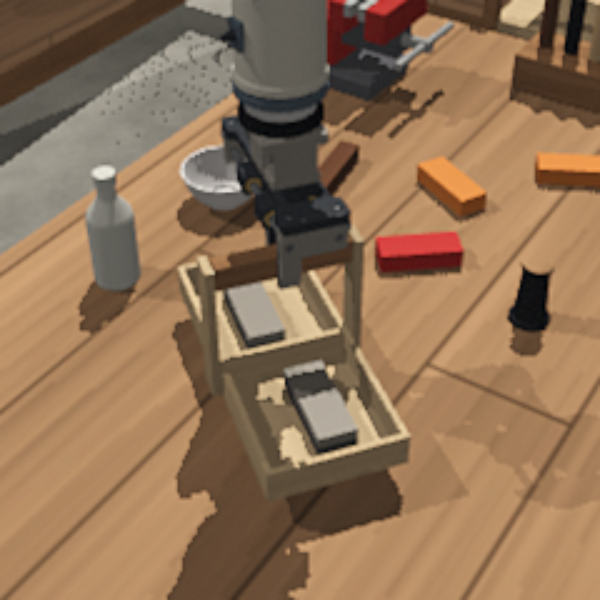

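The caddy is 3 cm up and looks level, carrying its full weight (about 8 N), with both stones in place. Next I raise it to about 12.5 cm and measure the tilt.

```bash
python3 - <<'E'
from h import *
p=loc(0,0,0)[:2]
arm.servo_line(p+[.267],rate=.06); arm.sleep(.8); s=arm.state(); print(s['width'],s['tool_pos'],s['ft_force'],s['moment'],s['time_s'])
snap('top','t4');i,d=snap('side','s4'); cv2.imwrite('pics/s4z.png',cv2.resize(i[60:340,180:460,::-1],(600,600)))
R=np.array([[np.cos(A),np.sin(A)],[-np.sin(A),np.cos(A)]])
for n in('top','side'):
    dd=np.load(f'pics/{n[0]}4.npy'); im=cv2.imread(f'pics/{n[0]}4.png'); W=world(n,dd); Z=W[...,2]; L=(W[...,:2]-C)@R.T
    sat=im.max(2).astype(int)-im.min(2)
    for sg in(1,-1):
        m=(abs(L[...,0]-sg*.08)<.072)&(abs(L[...,1])<.06)&(Z>.143)&(Z<.175)&(sat<35)
        if m.sum()>20:
            q=np.c_[L[m],np.ones(m.sum())]; f=np.linalg.lstsq(q,Z[m],rcond=None)[0]
            print(n,sg,m.sum(),L[m].mean(0),np.median(Z[m]),f[:2])
    m=(abs(L[...,0])<.165)&(abs(L[...,1])<.085)&(abs(L[...,0])>.02)&(Z>.12)&(Z<.19)
    q=np.c_[L[m],np.ones(m.sum())]; print(n,'all',m.sum(),np.linalg.lstsq(q,Z[m],rcond=None)[0])
    for sg in(1,-1):
        e=m&(abs(L[...,0]-sg*.157)<.006); print(' end',sg,e.sum(),np.percentile(Z[e],[50,95]) if e.sum() else '')
        e=m&(abs(L[...,1]-sg*.067)<.006); print(' side',sg,e.sum(),np.percentile(Z[e],[50,95]) if e.sum() else '')
E
```

```text
0.021238054849094603 [0.52399735 0.09699278 0.2670006 ] [-0.32773046  0.16067618 -7.39785864] [-0.03527809  0.03131407  0.01025727] 21.7417
top 1 41 [ 0.09940337 -0.00338465] 0.15309260044507234 [-0.03057311  0.05436644]
top -1 249 [-0.08541788 -0.01585681] 0.15435645358636285 [-0.00200851  0.01738118]
top all 2128 [-0.00408898 -0.00158469  0.13855866]
 end 1 177 [0.15582775 0.16290871]
 side 1 55 [0.15635611 0.16281433]
 end -1 65 [0.15335768 0.16170544]
 side -1 195 [0.1585441  0.16397024]
side 1 437 [0.06969471 0.01078456] 0.15369174520537177 [ 0.01822727 -0.04122044]
side -1 606 [-0.08656425 -0.00810178] 0.15397232663530286 [ 0.01980546 -0.04288461]
side all 4541 [-0.01245584  0.00094319  0.14219441]
 end 1 91 [0.13676944 0.16047111]
 side 1 489 [0.15235378 0.16116182]
 end -1 842 [0.1460955  0.16111102]
 side -1 586 [0.15025011 0.16112438]
```

View pics/s4z.png

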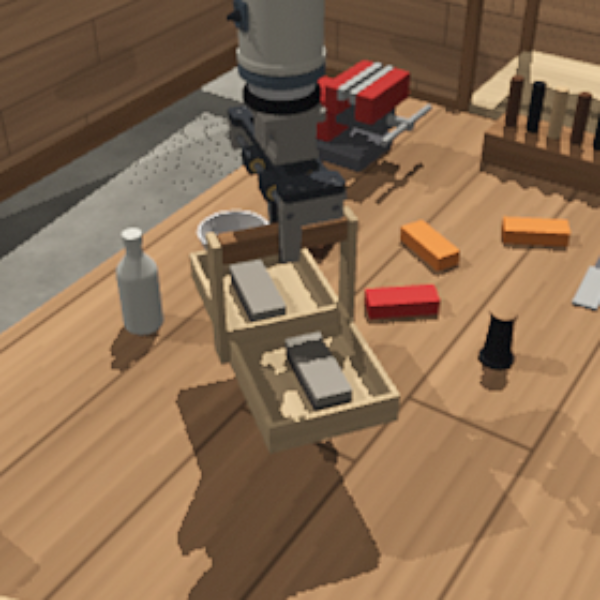

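The caddy is level: rim heights of 161 to 164 mm all round put the underside at about 125 mm. It touches nothing and both stones are flat. One quick check that it's steady, then I hand in.

```bash
python3 - <<'E'
from h import *
arm.sleep(.7); s=arm.state(); print(s['width'],s['tool_pos'],s['ft_force'],np.abs(s['dq']).max(),s['time_s'])
arm.job_done()
E
```

```text
0.021880216674849046 [0.52400293 0.09697793 0.26699227] [-0.38474423 -0.28530192 -8.44452484] 0.09901673341486941 22.5417
the job is handed in; nothing more can be done
```

I put the grey whetstone in the empty bay and lifted the caddy by its crossbar. I handed the job in at 22.5 s, still holding it; no verdict is reported.

- **Stone:** it lies flat at about (-80, -10) mm in the caddy's frame, opposite the other stone at (76, 9) mm. Both tops measured 29 mm high, as they should with the stones on the floor of their bays.
- **Caddy:** it hangs over its starting spot with the underside about 12.5 cm up. Rim heights agree within about 3 mm, so the tilt is about 0.02 rad or less. The grip width is about 22 mm, the arm is at rest and the measured load is about 8 N.
- **Bystanders:** nothing touches the caddy in the last picture. I judged the other things undisturbed from the pictures and did not measure them again.
- **Disagreement:** plane fits to the stones' top faces gave noisier tilts, up to about 0.06 rad from only 41 pixels on the partly hidden stone. I relied on the rim heights instead.

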